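# Hold the honey jar in the spring clamp for opening

### The arm

A 7-joint arm with a two-finger parallel gripper is mounted at the origin on a cart in front of the work surface, level with it; the furniture and walls round the work are solid. World frame = base frame: x ahead of the robot, y to its left, z up, the work surface at z = 0. Lengths are in m, angles in degrees, forces in N, time in s.
With the tool pointing down it reaches from about 0.4 to 0.9 m from the base axis. Payload 5.5 kg.
Tool frame: the origin (TCP) lies at the very end of the fingers, on their centre line; the grasp point (between the pads) lies 19 mm behind it (r.grasp_offset is the distance from the TCP to the grasp point, in m); z points along the fingers, y is the line along which they close (so a half turn about z gives the same grasp; the last joint's range is limited). The gripper opens to 92 mm and grips with 3 to 60 N. Pads are 19 mm wide; open, the fingers measure 130 mm over their backs; the gripper's body (75 mm by 190 mm) begins 47 mm behind the grasp point.
Start: joints at [-55.68, 28.699, -24.465, 88.831, 12.651, 65.22, -12.049], TCP at [0.214, 0.614, 0.227] pointing down, gripper open.
Joint ranges: [-164.97, 164.97], [-17.58, 116.51], [-87.97, 89.64], [11.32, 138.91], [-80.73, 260.73], [10.89, 115.49], [-147.41, 147.41]. Speed limits (degrees/s): [147.25, 147.25, 180, 180, 180, 180, 180].

### API

Orientations are given as a 3x3 rotation matrix whose columns are the frame's x, y, z axes.
In Python, from rig import r gives the robot as it stands. Calls block until the motion is done:
- r.move_pose(position, orientation): joint-space move of the TCP to a pose.
- r.servo_line(position, frame=None, speed=0.15): straight line of the TCP; frame=None keeps the orientation; speed is the mean speed in m/s.
- r.set_joints(angles): joint-space move.
- r.open() and r.grasp(effort=None): open the fingers fully, or close them until they stop; effort is the grip in N (None keeps the last).
- r.dwell(seconds).
- r.ik(position, orientation): joint angles nearest the present ones, or None.
- r.snapshot(name): name is "side" or "top" or "wrist"; returns a dict with "color" (420x560x3 uint8, red, green, blue), "fx", "fy", "cx", "cy" (pixels), "R" (3x3) and "t" (3): a world point X has camera coordinates R X + t. Camera axes: x right, y down, z forward; pixel columns grow to the right and rows downward; lengths in m; the calibration is good to about 2 mm. A picture is of the moment at which its call begins. There is no depth.
A pose or a line that the arm cannot do raises r.IKError and nothing moves.
- r.job_done(): hands the job in; it is judged then, once.
Trained networks look in a picture, given as the dict that the camera call returned (one of the last four; its "shot" number tells which), for a name from the list of things; names that differ only in an ending like _2 or _b are one class to them, and where a whole thing is asked for, a point or a joint stands for the part that bears it (a point fixed in the world has none). Each returns a list of dicts, best first, with "score" (0 to 1); they miss things now and then, are a little off and sometimes report something else, mostly with a low value. They report only what shows in the picture. A call takes as long as a camera call. They do not tell look-alikes from the thing itself.
- r.find_in(name, picture): "bbox" ([centre column, centre row, width, height] in pixels, round what is visible of it).
- r.silhouettes(name, picture): "pixels" (420x560 bool, what is visible of it) and "bbox" ([centre column, centre row, width, height] in pixels, round what is visible of it).
Readings, each from a call of its own:
- r.get_clock(): time.
- r.get_qpos(): joint angles.
- r.get_dq(): joint speeds.
- r.get_joint_torque(): joint torques, N m.
- r.get_tcp_pos(): TCP position.
- r.get_eef_rot(): TCP orientation.
- r.get_contact_force(): force on the tool from outside, world axes, zero at the start.
- r.get_ft_torque(): the same for the moment, N m.
- r.get_gripper_width(): finger opening in m.
- r.get_grip_force(): force on a finger pad.
Only numpy, scipy, OpenCV 4.12 (cv2) and the standard library are available. Lean on these libraries where they do the work, as an engineer would, in place of code of your own. Each camera call takes 0.05 s, during which the arm holds its last target. There are 200 camera calls.

### The job

The lid of the honey jar is stuck and I need both hands for it: stand the honey jar upright in the jar clamp, between the fixed vee and the far jaw, and let go of it. Then pull the clamp's upright wooden handle out until the whole red ring on its spring shank has come out of the collar, and not much further, so that the jaw grips the jar firmly in the vee without straining the glass. Finish while still holding the handle out at that mark, not touching the jar, and leave the olive jar and the tin where they stand.

Things in the scene. Friction and masses are not known exactly. Their poses are not given: they have to be found in the camera images.
- honey_jar: Loose glass honey jar with a flat amber-yellow screw lid, 0.43 kg, 94 mm high; glass about 60 mm in diameter, lid 64 mm in diameter and 11 mm high (from 83 to 94 mm above the foot). Origin: centre of its underside; z up. It can be taken from above by the lid, from any side.
- olive_jar: Loose glass jar of green olives with a dark brown lid, 99 mm high, 68 mm in diameter. Not wanted; leave it alone. Origin: centre of its underside.
- tomato_tin: Loose low tin with green label and gold rim, 75 mm in diameter, 58 mm high. Not wanted; leave it alone. Origin: centre of its underside.
- jar_clamp: Jar clamp on a pale wooden board 176 x 136 mm, fixed; its place and turn differ each time. Origin: on the worktop under the centre of the jar's place; x points from the handle across the jar to the far sliding jaw, z up. On the handle side stands the fixed wooden jaw with a rubber vee opening to +x; a 60 mm jar pressed into it has its axis at x = y = 0. All jaws end 59 mm above the worktop.
- clamp_jaw: Far sliding jaw, a wooden block 116 mm wide with a black rubber pad 60 x 32 mm that presses the jar into the vee. The pad face is 51 mm from the clamp's origin along +x when open. This body's origin coincides with the clamp's origin when open and moves with the jaw. Two rods join the jaw to the aluminium yoke in front of the fixed jaw.
- seat (a point): Centre of the jar's place on top of the clamp's board (a cork disc 66 mm wide), 22 mm above the worktop; axes as jar_clamp. Room for the jar between vee and open pad: about 81 mm along x. Two steel rods in dark sleeves run along x at y = +46 and -46 mm, up to 44 mm above the worktop. A jar held by its lid goes in from above.
- pull_handle: Upright turned dark wooden handle, 20 mm thick where held, from 25 to 107 mm above the worktop, the only part to pull: level, along the clamp's -x. It stands 96 mm from the clamp's origin on the -x side at rest, on a steel shank that comes out of a dark collar in the middle of the yoke. This body's origin is the clamp's origin at rest and moves with the handle.
- post_grip (a point): Point on the handle's axis at the height to grip it, 80 mm above the worktop; axes as jar_clamp. Overhead, the doors of a wall cabinet stand at world x = 0.59 (knobs to 0.55) from 0.47 m above the worktop upwards, for world y above -0.24: keep wrist and forearm in front of them.
- jaw_travel (a joint): Travel of the sliding jaw towards the handle side, m, 0 (open) to 0.045. A light return spring opens it (2.4 N when open, 3.6 N at 20 mm). It meets a 60 mm jar that is right in the vee at about 0.021; a jar standing further back is pushed into the vee on the way.
- shank_travel (a joint): How far the handle's shank has come out of the collar against its spring, m, 0 to a hard stop at 0.024. The spring pulls back 1.6 N plus 0.8 N per mm. The red ring on the shank, 6 mm wide, starts to show at 0.005 and is all out at 0.011. Handle travel = jaw_travel + shank_travel: first 1 to 3 mm of shank, then the jaw follows until it meets the jar, then the shank alone.
Mind the look-alikes: they are no part of the job. What is shaped like the honey_jar but blue is not meant.

How it is judged (in metres and radians):
On the way:
1. the honey jar stands upright on the clamp's board between the open jaws, let go, with the handle not yet pulled (x of honey_jar in the frame of seat between -0.006 and 0.024 m and y of honey_jar in the frame of seat between -0.015 and 0.015 m and z of honey_jar in the frame of seat between -0.003 and 0.003 m and angle between honey_jar's own z axis and vertical below 0.08 rad and contact force between the fingers and honey_jar below 0.1 N and value of joint shank_travel below 0.004 m), for 0.2 s.
At the end, for the whole second after the job is handed in: The fingers hold the handle with its shank 10 to 18 mm out, the jaw pad presses the honey jar with more than 3.5 N, and the jar stands on the board upright (0.08 rad), still, within 6 mm of the vee's centre along clamp x and y, untouched by the robot (value of joint shank_travel between 0.01 and 0.018 m and contact force between the fingers and pull_handle above 1 N and contact force between clamp_jaw and honey_jar above 3.5 N and contact force between each of the arm, the fingers and honey_jar below 0.2 N and x of honey_jar in the frame of seat between -0.006 and 0.006 m and y of honey_jar in the frame of seat between -0.006 and 0.006 m and z of honey_jar in the frame of seat between -0.003 and 0.004 m and angle between honey_jar's own z axis and vertical below 0.08 rad and linear speed of honey_jar below 0.01 m/s); the arm keeps its last pose, push and grip.
It fails at once if the jar is strained: the jaw pad presses it with more than 30 N (contact force between clamp_jaw and honey_jar above 30 N).
It fails at once if the olive jar is moved by more than 30 mm (distance of olive_jar from where it was at the start of the episode above 0.03 m).
It fails at once if the tin is moved by more than 30 mm (distance of tomato_tin from where it was at the start of the episode above 0.03 m).
It also fails if it takes over 61 s, if anything falls off the work surface, if the arm or the gripper's body presses on something with over 40 N, if the wrist force passes 120 N, or if a joint passes its speed limit or range.

## Working session

There is one attempt and no reset: what is moved stays moved. The work goes in short steps, each a Python script; the robot and the scene stay as the last script left them, time stands still between calls to the robot, and variables do not carry over. Pictures are saved under pics/ and viewed, at most 10 in all, crops included, and the job is handed in when it is done.

```bash
mkdir -p pics; ls; cat > h.py <<'E'
import numpy as np, cv2
from rig import r
def save(p,n): cv2.imwrite('pics/'+n+'.png',p["color"][:,:,::-1])
def ray(p,u,v):
    R=np.array(p["R"]);t=np.array(p["t"])
    return -R.T@t, R.T@np.array([(u-p["cx"])/p["fx"],(v-p["cy"])/p["fy"],1])
def at(p,u,v,z):
    c,d=ray(p,u,v); return c+d*(z-c[2])/d[2]
def proj(p,X):
    c=np.array(p["R"])@np.array(X)+np.array(p["t"]); return np.array([p["fx"]*c[0]/c[2]+p["cx"],p["fy"]*c[1]/c[2]+p["cy"]])
E
python3 - <<'E'
from h import *
P={n:r.snapshot(n) for n in("top","side","wrist")}
cv2.imwrite('pics/a.png',np.hstack([cv2.resize(P[n]["color"][:,:,::-1],None,fx=1,fy=1) for n in("top",)]))
save(P["side"],'b')
for n in("top","side"):
    p=P[n]; print(n,ray(p,280,210))
    for o in("honey_jar","olive_jar","tomato_tin","jar_clamp","clamp_jaw","pull_handle"):
        print(o,[(np.round(d["bbox"]).tolist(),round(d["score"],2)) for d in r.find_in(o,p)])
E
```

```text
pics
top (array([ 0.31561608, -0.0692089 ,  1.06793149]), array([ 0.11777739, -0.01898437, -0.99290967]))
honey_jar [([402.0, 228.0, 42.0, 36.0], 0.94), ([317.0, 250.0, 35.0, 33.0], 0.56)]
olive_jar [([317.0, 194.0, 36.0, 37.0], 0.77)]
tomato_tin [([392.0, 161.0, 39.0, 44.0], 0.65)]
jar_clamp [([203.0, 191.0, 103.0, 97.0], 0.8)]
clamp_jaw [([203.0, 187.0, 97.0, 85.0], 0.61)]
pull_handle [([247.0, 209.0, 7.0, 14.0], 0.73), ([317.0, 195.0, 38.0, 35.0], 0.18)]
side (array([ 0.43764465, -1.19819908,  0.52268537]), array([ 0.00238108,  0.92567175, -0.37873583]))
honey_jar [([245.0, 232.0, 27.0, 45.0], 0.8), ([265.0, 268.0, 33.0, 57.0], 0.62)]
olive_jar [([294.0, 232.0, 33.0, 52.0], 0.83)]
tomato_tin [([335.0, 271.0, 41.0, 44.0], 0.75), ([279.0, 202.0, 7.0, 31.0], 0.72), ([266.0, 269.0, 36.0, 63.0], 0.18)]
jar_clamp [([294.0, 202.0, 68.0, 39.0], 0.91)]
clamp_jaw [([293.0, 201.0, 58.0, 40.0], 0.67)]
pull_handle [([280.0, 203.0, 11.0, 35.0], 0.47)]
```

View pics/a.png

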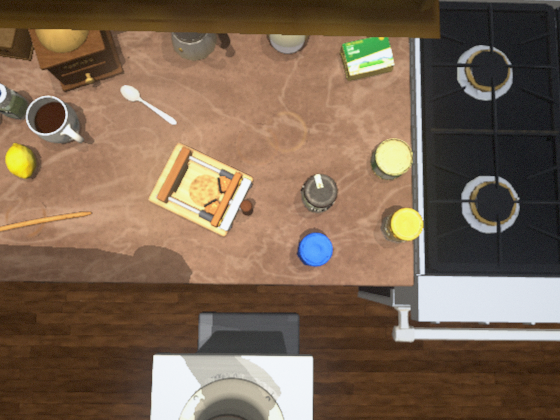

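View pics/b.png

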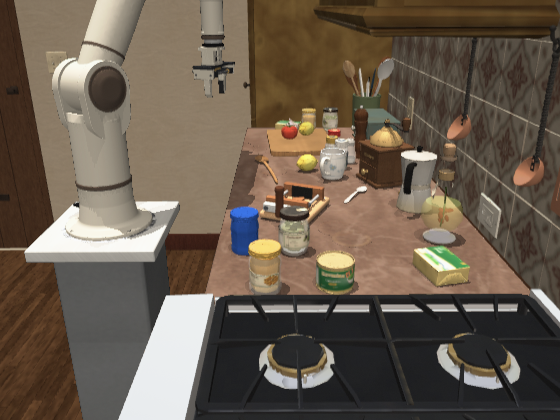

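The top view shows the honey jar with its yellow lid at (405,224), the blue decoy at (316,250), the olive jar at (319,193) and the tin at (392,159). The clamp is at about (203,190), with its handle at (247,208). The side view agrees. Next I'll measure from the top view, then go over the clamp and the jar with the wrist camera.

```bash
python3 - <<'E'
from h import *
p=r.snapshot("top")
hsv=cv2.cvtColor(p["color"],cv2.COLOR_RGB2HSV)
m=cv2.inRange(hsv,(22,180,150),(34,255,255)); n,l,s,c=cv2.connectedComponentsWithStats(m)
for i in range(1,n):
    if s[i,4]>150: print('lid',s[i],at(p,*c[i],0.094))
print('olive',at(p,319,193,.099),'blue',at(p,316,249,.094),'tin',at(p,392,160,.058))
print('handle',at(p,247,208,.105),'seat',at(p,204,190,.022))
s=r.silhouettes("jar_clamp",p)[0]["pixels"].astype(np.uint8)
print(cv2.minAreaRect(cv2.findNonZero(s)))
rc=cv2.boxPoints(cv2.minAreaRect(cv2.findNonZero(s)))
print([at(p,*q,.02)[:2].round(3).tolist() for q in rc])
# wrist view over the clamp
R=np.array([[1,0,0],[0,-1,0],[0,0,-1.]])
print(r.get_eef_rot(),r.get_tcp_pos())
S=at(p,204,190,.022)
for a in range(0,360,45):
    ca,sa=np.cos(np.radians(a)),np.sin(np.radians(a))
    Rr=np.array([[ca,sa,0],[sa,-ca,0],[0,0,-1]])
    q=r.ik([S[0],S[1],.3],Rr); print(a,None if q is None else np.round(q,0))
E
```

```text
lid [  6 143  27  35 562] [0.51598829 0.4078191  0.094     ]
olive [ 0.4640293  -0.16111649  0.099     ] blue [ 0.35851614 -0.15626287  0.094     ] tin [ 0.53915387 -0.3106778   0.058     ]
handle [ 0.43267885 -0.02594983  0.105     ] seat [0.47832459 0.06585469 0.022     ]
((205.72422790527344, 191.25025939941406), (98.70447540283203, 66.6635513305664), 25.974393844604492)
[[0.457, 0.181], [0.583, 0.127], [0.495, -0.057], [0.372, -0.0]]
[[-9.44151447e-01  3.29511829e-01  8.84343175e-06]
 [ 3.29511829e-01  9.44151444e-01  7.66521101e-05]
 [ 1.69082381e-05  7.52852160e-05 -9.99999997e-01]] [0.21417664 0.61371498 0.22675293]
0 [ -23.    5.   13.  108.   -1.   67. -100.]
45 [-18.   6.   7. 108.  -1.  67. -55.]
90 [-14.   6.   3. 108.  -0.  67. -11.]
135 [-10.   6.  -2. 108.   0.  67.  34.]
180 [ -4.   6.  -7. 107.   1.  67.  78.]
225 [ -0.   6. -12. 107.   1.  67. 123.]
270 [ 56.  24. -83. 106.  25.  72. 146.]
315 [ -78.   16.   79.  109.  -17.   69. -127.]
```

```bash
python3 - <<'E'
from h import *
w=r.snapshot("wrist"); c,d=ray(w,280,210); E=np.array(r.get_eef_rot())
print('cam in tool',E.T@(c-r.get_tcp_pos()),E.T@d)
a=np.radians(90);ca,sa=np.cos(a),np.sin(a)
Rr=np.array([[ca,sa,0],[sa,-ca,0],[0,0,-1]])
r.move_pose([.40,.06,.3],Rr); 
w=r.snapshot("wrist"); save(w,'w1'); print(ray(w,280,210))
for o in("jar_clamp","clamp_jaw","pull_handle"):
    print(o,[(np.round(d["bbox"]).tolist(),round(d["score"],2)) for d in r.find_in(o,w)])
print(r.get_clock())
E
```

```text
cam in tool [ 0.07992137  0.00037142 -0.15744496] [-0.30171284  0.00898345  0.9534599 ]
(array([0.39936185, 0.14083344, 0.45727157]), array([ 0.00924529, -0.30199842, -0.95336698]))
jar_clamp [([336.0, 171.0, 131.0, 166.0], 0.78)]
clamp_jaw [([336.0, 180.0, 122.0, 144.0], 0.86)]
pull_handle [([304.0, 237.0, 24.0, 38.0], 0.7)]
3.2083
```

View pics/w1.png

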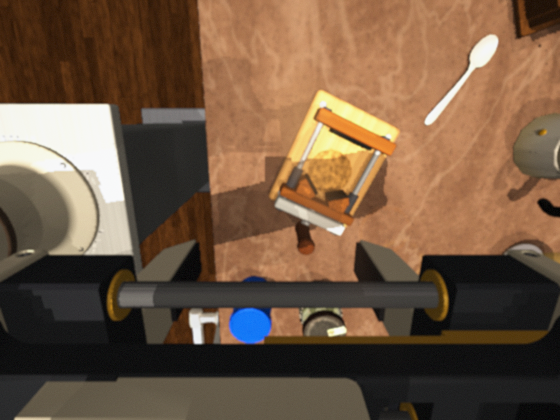

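The wrist view shows the clamp from about (270,90) to (400,255), with the handle top at about (306,247). I'll enlarge a crop to pick points.

```bash
python3 - <<'E'
import cv2
i=cv2.imread('pics/w1.png')[80:265,250:420]
cv2.imwrite('pics/w1c.png',cv2.resize(i,None,fx=3.2,fy=3.2,interpolation=cv2.INTER_CUBIC))
E
```

```text
(no output)
```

View pics/w1c.png

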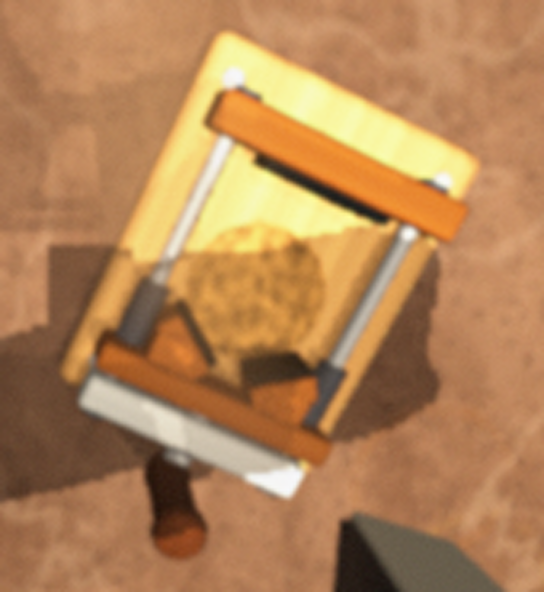

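```bash
python3 - <<'E'
from h import *
w=r.snapshot("wrist")
f=lambda x,y,z:at(w,250+x/3.2,80+y/3.2,z)[:2]
cork=f(256,290,.022);h=f(180,537,.107);b1=f(222,32,.022);b2=f(477,162,.022);b3=f(65,375,.022)
j=[f(*q,.059) for q in((225,90),(467,207),(452,243),(213,125))]; jc=np.mean(j,0)
an=lambda v:np.degrees(np.arctan2(v[1],v[0]))
print('cork',cork,'handle',h,'dist',np.linalg.norm(cork-h),an(cork-h))
print('board w',np.linalg.norm(b1-b2),an(b1-b2)-90,'len',np.linalg.norm(b1-b3),an(b1-b3))
print('jaw w',np.linalg.norm(j[0]-j[1]),an(j[0]-j[1])-90,an(j[3]-j[2])-90,'jc-cork',np.linalg.norm(jc-cork),an(jc-cork),'jc-h',np.linalg.norm(jc-h),an(jc-h))
print('cork diam',np.linalg.norm(f(187,290,.022)-f(325,290,.022)))
# jar
a=np.radians(90);ca,sa=np.cos(a),np.sin(a)
Rr=np.array([[ca,sa,0],[sa,-ca,0],[0,0,-1]])
r.move_pose([.42,-.33,.3],Rr); 
w=r.snapshot("wrist"); save(w,'w2')
for o in("honey_jar","olive_jar","tomato_tin"):
    print(o,[(np.round(d["bbox"]).tolist(),round(d["score"],2)) for d in r.find_in(o,w)])
print(proj(w,[.43,-.33,.094]))
E
```

```text
cork [0.47826025 0.06448672] handle [ 0.43713927 -0.02257874] dist 0.09628774201125805 64.71865021014007
board w 0.1293784556184778 65.04201330272593 len 0.1689037021437165 65.82754589646564
jaw w 0.1131620331960984 65.81793947725319 65.11489610889322 jc-cork 0.06305885635428198 65.79392162872766 jc-h 0.15933988822468012 65.14416845192339
cork diam 0.06474252098479842
honey_jar [([227.0, 36.0, 65.0, 73.0], 0.77), ([268.0, 179.0, 51.0, 55.0], 0.57)]
olive_jar [([322.0, 42.0, 65.0, 77.0], 0.63)]
tomato_tin [([367.0, 164.0, 64.0, 62.0], 0.67)]
[285.17300197 184.79769611]
```

View pics/w2.png

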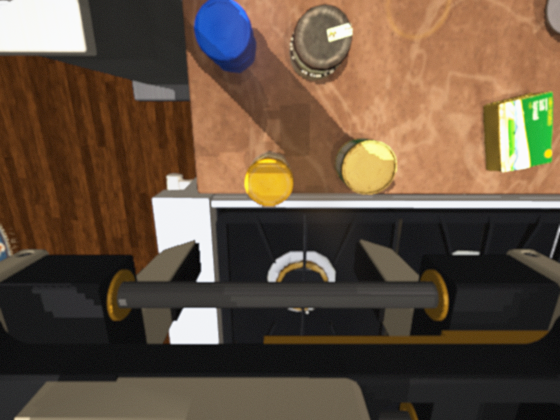

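The wrist view shows the honey lid at (269,182), the tin at (368,166), the blue decoy at (224,30) and the olive jar at (322,40). The clamp fits agree: seat at (0.478, 0.0645), yaw 65.1°, handle 96 mm away as specified. Now I'll locate the lid accurately and grasp it.

```bash
cat >> h.py <<'E'
def rot(a):
    a=np.radians(a);ca,sa=np.cos(a),np.sin(a)
    return np.array([[ca,sa,0],[sa,-ca,0],[0,0,-1]])
SEAT=np.array([.478,.0645]);YAW=65.1
XC=np.array([np.cos(np.radians(YAW)),np.sin(np.radians(YAW))])
def lid(w,u,v,z):
    hsv=cv2.cvtColor(w["color"],cv2.COLOR_RGB2HSV); h0=hsv[int(v),int(u)].astype(int)
    m=cv2.inRange(hsv,np.clip(h0-(5,60,70),0,255).astype(np.uint8).tolist() and tuple(int(x) for x in np.clip(h0-(5,60,70),0,255)),tuple(int(x) for x in np.clip(h0+(5,60,70),0,255)))
    l=cv2.connectedComponents(m)[1]; pts=cv2.findNonZero((l==l[int(v),int(u)]).astype(np.uint8))
    e=cv2.minEnclosingCircle(pts); x,y,ww,hh=cv2.boundingRect(pts)
    P=at(w,x+ww/2,y+hh/2,z); return P,(x,y,ww,hh),np.linalg.norm(at(w,x,y+hh/2,z)-at(w,x+ww,y+hh/2,z))
E
python3 - <<'E'
from h import *
w=r.snapshot("wrist"); print(lid(w,268,180,.094))
t=r.snapshot("top"); print(lid(t,404,223,.094))
E
```

```text
(array([ 0.40874415, -0.32689967,  0.094     ]), (244, 158, 49, 48), np.float64(0.06214929033511606))
(array([ 0.40611321, -0.32776814,  0.094     ]), (390, 208, 33, 34), np.float64(0.06285163741114773))
```

```bash
python3 - <<'E'
from h import *
R=rot(YAW); J=[.4075,-.327]
r.move_pose([*J,.2],R)
r.servo_line([*J,.070],speed=.1)
print(r.get_contact_force())
r.grasp(25); print('w',r.get_gripper_width(),r.get_grip_force())
r.servo_line([*J,.074],speed=.03); print(r.get_contact_force())
r.servo_line([*J,.22],speed=.12); print('w',r.get_gripper_width(),r.get_grip_force(),r.get_contact_force())
P=SEAT+XC*.008
r.move_pose([*P,.24],R)
print(r.get_tcp_pos(),r.get_clock(),r.get_gripper_width())
save(r.snapshot("wrist"),'w3')
E
```

```text
[-0.77824116 -0.13575289  0.12927527]
w 0.06295105451791884 25.00026673078537
[-0.08453451 -0.18670902 -3.87926721]
w 0.06293445518990852 24.999511241912842 [ 0.12571454 -0.30880209 -4.56441971]
[0.48156313 0.0701537  0.23993386] 10.6667 0.06298011332801814
```

View pics/w3.png

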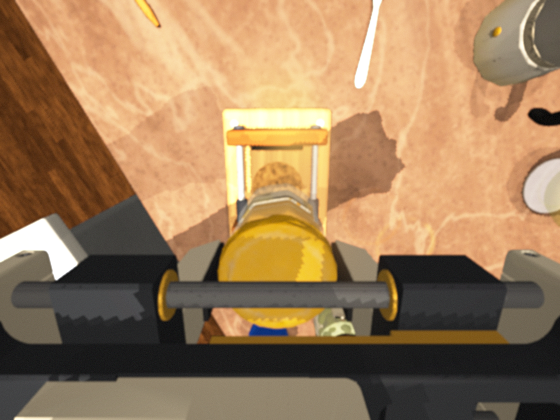

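The jar hangs upright, lid centre near (278,270). The clamp is straight behind it, with the jaw bar between columns 226 and 327 at row 137. I'll check both offsets and then lower the jar.

```bash
python3 - <<'E'
from h import *
w=r.snapshot("wrist"); T=np.array(r.get_tcp_pos())
A=np.array([XC,[-XC[1],XC[0]]])
for n,u,v,z,b in(("lid",278,270.5,.264,T[:2]),("jaw",276.5,136,.059,SEAT),("boardfar",276.5,109,.022,SEAT),("jaw L",226,137,.059,SEAT),("jaw R",327,137,.059,SEAT)):
    print(n,A@(at(w,u,v,z)[:2]-b))
P=SEAT+XC*.008
r.servo_line([*P,.11],speed=.1)
z=.11
f0=r.get_contact_force()[2]
while z>.088:
    z-=.0015 if z<.098 else .004; r.servo_line([*P,z],speed=.03); f=r.get_contact_force()[2]
    if f-f0>4: break
print(z,f0,f,r.get_tcp_pos(),r.get_clock())
E
```

```text
lid [0.00462954 0.00053033]
jaw [0.066156   0.00063893]
boardfar [0.09602598 0.00059006]
jaw L [0.0652788  0.05766127]
jaw R [ 0.06483518 -0.05637391]
0.09199999999999998 -4.325852658205801 0.5683007107704465 [0.48174528 0.07185663 0.09234846] 14.0667
```

Contact came at z=0.092, exactly 22 mm above the pick height, so the jar is seated on the cork. Releasing it and checking.

```bash
python3 - <<'E'
from h import *
R=rot(YAW)
r.open(); r.dwell(.3)
P=np.array(r.get_tcp_pos())
r.servo_line([P[0],P[1],.20],speed=.12)
H=SEAT-XC*.096
r.move_pose([*(H-XC*.02),.24],R)
w=r.snapshot("wrist"); save(w,'w4'); t=r.snapshot("top"); s=r.snapshot("side")
c=np.hstack([cv2.resize(s["color"][150:290,220:380],(400,350)),cv2.resize(t["color"][140:260,150:290],(400,350))])
cv2.imwrite('pics/s4.png',c[:,:,::-1]); print(r.get_clock())
print(proj(w,[*SEAT,.116]),proj(w,[*H,.107]))
E
```

```text
16.8333
[278.22726719  73.94327873] [278.37680034 178.78284404]
```

View pics/w4.png

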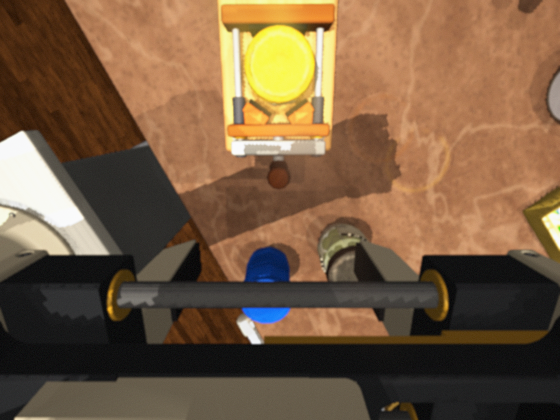

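View pics/s4.png

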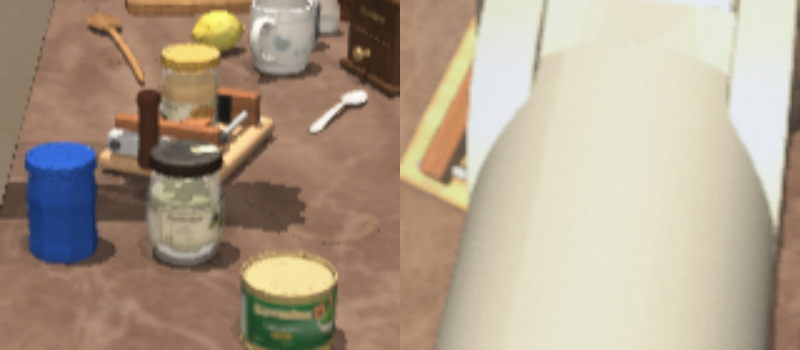

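The jar stands upright on the cork at (279,64), about 9 mm in front of the vee centre and clear of the fingers. The handle head is at (278,176), so I'll take it from above with the fingers closing across the pull direction.

```bash
python3 - <<'E'
from h import *
R=rot(YAW); H=SEAT-XC*.095
r.move_pose([*H,.17],R)
r.servo_line([*H,.062],speed=.08)
print('down',np.round(r.get_contact_force(),2))
r.grasp(45); print('w',r.get_gripper_width(),r.get_grip_force())
f0=np.array(r.get_contact_force()); print(f0)
T0=np.array(r.get_tcp_pos()); 
for d in list(range(2,24,3)):
    r.servo_line([*(H-XC*d/1000),.062],speed=.03); r.dwell(.1)
    f=np.array(r.get_contact_force())-f0
    print(d,np.round([XC@f[:2],*f],2),round(float(XC@(T0-r.get_tcp_pos())[:2])*1000,1))
print(r.get_gripper_width(),r.get_clock())
E
```

```text
down [ 0.17 -0.3  -0.07]
w 0.021528924589611087 44.99944038223475
[ 3.15746947 -1.6804382  -3.45865026]
2 [ 3.41  3.07  2.33 -2.94] 1.4
5 [ 3.38  2.71  2.47 -2.46] 4.4
8 [ 2.68  2.46  1.81 -2.79] 7.3
11 [ 3.21  4.06  1.65 -2.82] 10.3
14 [ 3.74  3.16  2.65 -3.62] 13.2
17 [ 5.12  3.68  3.93 -3.71] 15.6
20 [ 5.29  3.77  4.08 -3.68] 18.6
23 [ 5.09  3.5   3.98 -5.02] 21.5
0.021941739228511368 22.625
```

```bash
python3 - <<'E'
from h import *
H=SEAT-XC*.095; f0=np.array([3.157,-1.68,-3.459])
for d in range(25,42,1):
    r.servo_line([*(H-XC*d/1000),.062],speed=.03); r.dwell(.1)
    f=np.array(r.get_contact_force())-f0; F=XC@f[:2]
    print(d,round(F,2),round(float(XC@(H-r.get_tcp_pos()[:2]))*1000,1))
    if F>10.5: break
w=r.snapshot("wrist"); s=r.snapshot("side"); print(r.get_gripper_width(),r.get_grip_force(),r.get_clock())
i=np.hstack([cv2.resize(w["color"][0:210,190:370],(360,420)),cv2.resize(s["color"][160:230,240:310],(420,420),interpolation=cv2.INTER_CUBIC)])
cv2.imwrite('pics/p5.png',i[:,:,::-1])
E
```

```text
25 6.89 23.1
26 8.07 23.8
27 7.37 24.6
28 8.5 25.4
29 10.0 26.2
30 9.41 27.0
31 10.77 27.8
0.021791774743689273 44.99858403636608 25.175
```

View pics/p5.png

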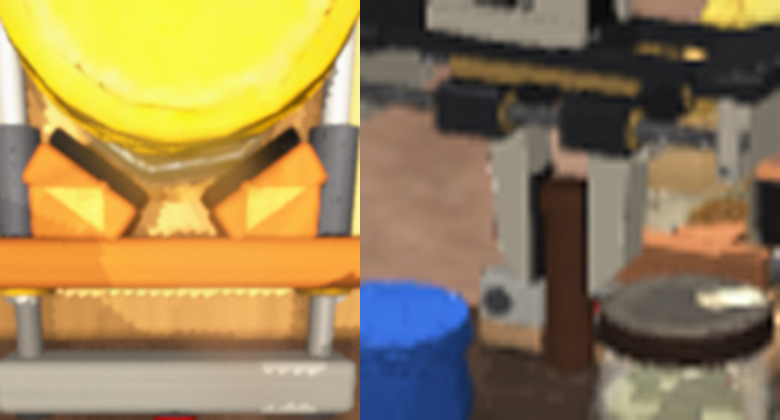

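The jar is being drawn into the vee and red is starting to show, at (175,418) left and (597,307) right. The force suggests about 11 mm of shank, the travel about 7 mm. Another 4 mm is safe on either reading, and the last picture will check the ring.

```bash
python3 - <<'E'
from h import *
H=SEAT-XC*.095; f0=np.array([3.157,-1.68,-3.459])
for d in range(32,37,1):
    r.servo_line([*(H-XC*d/1000),.062],speed=.03); r.dwell(.1)
    F=np.mean([XC@(np.array(r.get_contact_force())-f0)[:2] for _ in range(5)])
    w=r.snapshot("wrist"); hs=cv2.cvtColor(w["color"],cv2.COLOR_RGB2HSV)
    m=cv2.inRange(hs,(0,190,90),(4,255,255))|cv2.inRange(hs,(174,190,90),(180,255,255)); m[:150]=0;m[260:]=0;m[:,:240]=0;m[:,320:]=0
    print(d,round(F,2),round(float(XC@(H-r.get_tcp_pos()[:2]))*1000,1),cv2.boundingRect(m),m.sum()//255)
    if F>13: break
w4=cv2.imread('pics/w4.png'); c=w["color"][:,:,::-1]
cv2.imwrite('pics/last.png',np.hstack([cv2.resize(w4[100:200,225:330],(420,400)),cv2.resize(c[130:240,225:330],(380,400),interpolation=cv2.INTER_CUBIC)]))
cv2.imwrite('pics/full.png',c); cv2.imwrite('pics/side.png',r.snapshot("side")["color"][:,:,::-1])
print(r.get_clock(),lid(w,278,20,.116))
E
```

```text
32 10.85 28.6 (267, 207, 21, 8) 154
33 11.18 29.4 (267, 206, 21, 9) 169
34 11.6 30.2 (267, 205, 21, 10) 162
35 12.47 31.0 (267, 205, 21, 10) 162
36 13.24 31.8 (267, 205, 21, 10) 162
27.225 (array([0.46946174, 0.04551746, 0.116     ]), (193, 0, 172, 57), np.float64(0.05400303990644462))
```

View pics/last.png

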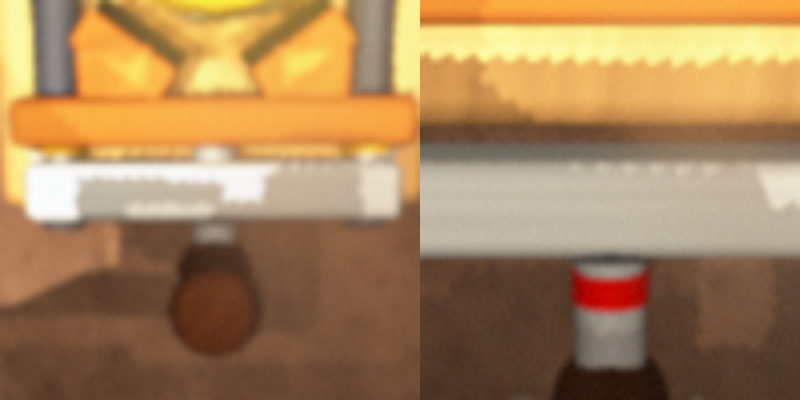

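The right half shows the whole red ring out, with steel shank visible behind it; ring at rows 272–312, about 3 mm of steel between it and the collar. Force of 13.2 N gives a shank travel of about 14 mm. One last check that the jar is at the vee.

```bash
python3 - <<'E'
from h import *
w=r.snapshot("wrist"); s=r.snapshot("side")
hs=cv2.cvtColor(w["color"],cv2.COLOR_RGB2HSV)
print([tuple(hs[v,278]) for v in range(30,90,4)])
t=np.linspace(0,2*np.pi,72)
for x in(-.006,0,.003,.006):
    C=SEAT+XC*x
    f=lambda p,z:np.array([proj(p,[C[0]+.032*np.cos(a),C[1]+.032*np.sin(a),z]) for a in t])
    a,b=f(w,.116),f(w,.105); c=f(s,.116)
    print(x,'wrist top low edge',a[:,1].max().round(1),'skirt',b[:,1].max().round(1),'cols',a[:,0].min().round(0),a[:,0].max().round(0),'side cols',c[:,0].min().round(1),c[:,0].max().round(1),'rows',c[:,1].min().round(1),c[:,1].max().round(1))
for d in r.find_in("honey_jar",s): print(d["bbox"],d["score"])
print(XC@(np.array(r.get_contact_force())-[3.157,-1.68,-3.459])[:2],r.get_grip_force(),r.get_clock())
E
```

```text
[(np.uint8(30), np.uint8(158), np.uint8(251)), (np.uint8(30), np.uint8(141), np.uint8(251)), (np.uint8(29), np.uint8(142), np.uint8(251)), (np.uint8(28), np.uint8(202), np.uint8(251)), (np.uint8(29), np.uint8(206), np.uint8(251)), (np.uint8(29), np.uint8(188), np.uint8(251)), (np.uint8(27), np.uint8(201), np.uint8(251)), (np.uint8(22), np.uint8(221), np.uint8(204)), (np.uint8(21), np.uint8(223), np.uint8(202)), (np.uint8(20), np.uint8(197), np.uint8(155)), (np.uint8(19), np.uint8(173), np.uint8(164)), (np.uint8(21), np.uint8(70), np.uint8(210)), (np.uint8(19), np.uint8(148), np.uint8(162)), (np.uint8(17), np.uint8(154), np.uint8(176)), (np.uint8(17), np.uint8(166), np.uint8(216))]
-0.006 wrist top low edge 87.3 skirt 90.5 cols 171.0 386.0 side cols 280.8 305.3 rows 168.0 175.6
0 wrist top low edge 67.5 skirt 72.6 cols 169.0 388.0 side cols 281.8 306.2 rows 167.4 174.9
0.003 wrist top low edge 57.3 skirt 63.5 cols 168.0 389.0 side cols 282.2 306.6 rows 167.1 174.6
0.006 wrist top low edge 46.9 skirt 54.2 cols 167.0 390.0 side cols 282.7 307.1 rows 166.8 174.2
[297.5, 189.4, 16.8, 22.6] 0.62
[244.5, 230.2, 28.7, 45.4] 0.62
[333.7, 272.2, 38.8, 43.8] 0.22
13.862870378464061 44.99828215513844 27.375
```

```bash
python3 -c "
from rig import r
print(r.job_done())"
```

```text
the job is handed in; nothing more can be done
None
```

I've handed the job in: the honey jar is clamped upright in the vee, and the gripper is still holding the handle out with the whole red ring showing (shank about 14 mm out, estimated from pull force and the ring); the verdict wasn't reported back, and I didn't go near the olive jar or the tin.

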